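# Clamp the seal blank in the quick-release vise

## Robot

A 6-joint arm with a two-finger parallel gripper is mounted at the origin on the work surface. World frame = base frame: x ahead of the robot, y to its left, z up, the work surface at z = 0. Lengths are in mm, angles in rad, forces in N, time in s.
With the tool pointing down it reaches from about 275 to 1000 mm from the base axis. Payload 8.4 kg.
Tool frame: the origin (TCP) lies midway between the tips of the shut fingers; the grasp point (between the pads) lies 19 mm behind it; z points along the fingers, y is the direction in which the jaws open and shut (so a half turn about z gives the same grasp; the last joint's range is limited). The gripper opens to 85 mm and grips with 20 to 120 N. Pads are 22 mm wide; open, the fingers measure 114 mm over their backs; the gripper's body (76 mm by 85 mm) begins 54 mm behind the grasp point. The pads swing forward as they close: fully open they stand 13 mm farther back than shut.
Start: joints at [-1.323, 0.353, 1.633, -0, 1.155, -0.002], TCP at [154.505, -605.604, 231.281] pointing down, gripper open.
Joint ranges: [-2.63, 2.63], [-0.92, 2.1], [0.06, 2.66], [-1.3, 4.44], [0, 2.69], [-3.02, 3.02]. Speed limits (rad/s): [2.22, 2.22, 2.79, 3.14, 3.14, 3.14].

## Interface

Orientations are given as [roll, pitch, yaw] about the fixed x, y, z axes, in that order (R = Rz(yaw) Ry(pitch) Rx(roll)).
In Python, from rig import * gives the robot as it stands.
- The arm moves only by the tool play_rows, never from a script. Its argument "moves" is a list of rows, each a list of 3 entries, a list of its own where there are three numbers: the shift along the tool's x, y, z in m, then the turn, a rotation vector about the tool's x, y, z in rad, then the opening in per cent of the stroke, from 0 (shut) to 100 (fully open). In form: [[[x, y, z], [rx, ry, rz], fingers], ...]. A call has 1 to 20 rows; each row shifts and turns the commanded pose from where the row before left it, along the tool's axes as they then stand; what a row does not reach is not made up. A row lasts 1/10 s, in which the tool goes at most 50 mm and 8.59 degrees, less where a joint would pass 70% of its speed; a pose out of reach is approached as far as the arm can. A call is refused whole if a number of a shift passes 0.05 or a number of a turn 0.15, either way. A call with a gripper value outside its range is refused whole. The fingers move at their own pace and stop on an object; "squeeze" is the grip in N (left out, the last holds). Time passes only in rows, so rows that do not move let the fingers close. It gives the time, the measured TCP pose, the force and the opening at its end, in the units of the state.
- sense(): the state, without advancing time (a new reading comes with each control period).
- grab_frame(name): name is "side" or "top"; returns a dict with "pixels" (400x640x3 uint8, red, green, blue), "intrinsics" (3x3 intrinsics, pixels), "distortion" ([k1, k2, p1, p2, k3] as OpenCV has them; the pictures are not rectified), "R" (3x3) and "t" (3): a world point X has camera coordinates R X + t. Camera axes: x right, y down, z forward; pixel columns grow to the right and rows downward; lengths in mm; the calibration is good to about 2 mm. A picture is of the moment at which its call begins. There is no depth.
- sign_off(): hands the job in, once; it reports no verdict.
The state is a dict: "clock": time; "qpos": joint angles; "qvel": joint speeds; "joint_efforts": joint torques, N m; "eef_pos": TCP position; "tcp_rot": TCP orientation; "contact_force": force on the tool from outside, world axes, zero at the start; "wrist_torque": the same for the moment, N m; "opening": opening from 0.0 (shut) to 1.0 (fully open).
Only numpy, scipy, OpenCV 4.12 (cv2) and the standard library are available. Lean on these libraries where they do the work, as an engineer would, in place of code of your own. Each camera call takes 0.05 s, during which the arm holds its last target. There are 200 camera calls.

## Task

The resin seal standing in the carving vise is loose. Flip the vise's cam lever open, turn the spoked nut to tighten until the jaws take a light finger-tight nip on the seal (about 35 N), then flip the lever fully closed so that the seal stands firmly held at about 55 N, neither slack nor over-tight. Leave the seal where it stands between the jaws, and everything else on the shelf in its place.

Things in the scene. Friction and masses are not known exactly. Their poses are not given: they have to be found in the camera images.
- vise: Aluminium seal-carving vise screwed to the shelf. Origin on the table under it; base 110 (x) by 232 (y -110 to 122) by 30 mm. Clamping axis along its y, 85 mm up, x = 0. From -y to +y: spoked nut (y -150), end plate (y -105 to -95, 70 wide, top 115 mm up), sprung screw jaw, seal, cam jaw, cam housing (y 47 to 81, 70 wide, top 115 up), cam lever (y 105). Jaws: 50 wide, 57 to 107 mm up.
- nut (a joint): Angle of the steel capstan nut about the vise's +y: four round spokes in a cross, 12 mm thick, tips 62 mm from the axis, hub 34 mm across. At 0 one spoke points straight up. It grows as the upper spoke moves to the vise's +x (away from the robot): this tightens. Starts within -0.3 to 0.3, stop at 6. Stays where left; friction a steady 0.45 N m while turning (9 N pushed 50 mm from the axis; a pause lowers it by 10 to 20 %).
- nut_center (a point): Centre of the nut: on its axis, in the plane of the spokes, 85 mm above the table. The nut drives the screw jaw 5 mm per rad towards the seal. The jaw's start is not told by the nut's angle: with the lever open there are 2 to 14 mm of slack to take up, found only by feel. From the touch on, the nip grows 120 N per rad, and each N of nip adds 0.005 N m to the turning torque (35 N: 3.5 N more at 50 mm).
- lever (a joint): Angle of the cam lever about its pivot (parallel to the vise's x): 0 = fully closed, standing straight up; 1.57 = fully open, lying level, pointing out along the vise's +y (stop at 1.60). Friction 0.15 N m, it stays where it is left. Closing it from fully open moves the cam jaw 0.8 mm towards the seal and adds about 20 N to the nip.
- lever_grip (a point): Point on the cam lever 95 mm from its pivot. The lever is a straight aluminium bar 18 mm wide (along the pivot axis) and 10 mm thick, its end 120 mm from the pivot; it can be pinched across the 18 mm width.
- lever_pivot (a point): The lever's pivot point, 85 mm above the table.
- cam_jaw: The jaw on the lever's side, 50 x 14 x 50 mm; origin at the centre of its face towards the seal, axes as the vise's. It moves only with the lever.
- seal: The resin seal to be clamped, 40 x 40 mm and 85 mm tall, about 0.2 kg, standing loose between the jaws on the vise's bed (30 mm above the table); origin at the centre of its foot, z up.
- seal_b: Bystander: resin seal 30 x 30 x 80 mm standing behind the vise; origin under its foot.
- seal_c: Bystander: resin seal 34 x 34 x 70 mm standing behind the vise; origin under its foot.
- seal_d: Bystander: resin seal 36 x 36 x 90 mm standing in the white enamel tray; origin under its foot.
- paste_jar: Bystander: white porcelain seal-paste jar, 71 mm across, 48 mm high, in front of the vise; origin underneath.
- brush_pot: Bystander: green glass brush pot, 80 mm across, 120 mm high, brushes up to 200 mm; origin underneath.
- chisel: Bystander: carving tool 150 mm long, lying; origin underneath.
- weight: Bystander: brass paperweight 160 x 30 mm, 34 mm high; origin underneath.
Mind the look-alikes: they are no part of the job. What is shaped like the seal but green or pink is not meant.

How it is judged (in metres and radians):
On the way, in this order (a step that is already met when the one before it is completed fails the run):
1. the lever is flipped open (beyond 1.2 rad) (value of joint lever above 1.2 rad), for 0.1 s.
2. with the lever still open, the nut is tightened until the jaws nip the seal (over 10 N) (value of joint lever above 1.2 rad and contact force between cam_jaw and seal above 10 N), for 0.2 s.
3. the lever is flipped closed (within 0.12 rad) with the seal held at 32 to 80 N (value of joint lever below 0.12 rad and contact force between cam_jaw and seal between 32 and 80 N), for 0.2 s.
At the end, for the whole second after the job is handed in: The lever is closed (within 0.12 rad), the cam jaw presses on the seal with 32 to 80 N, and the seal stands upright (within 0.06 rad), at rest, within 15 mm of where it started (all of step 3 and angle between seal's own z axis and vertical below 0.06 rad and linear speed of seal below 0.01 m/s and distance of seal from where it was at the start of the episode below 0.015 m); the robot touches nothing.
It fails at once if the seal is squeezed with more than 120 N (contact force between cam_jaw and seal above 120 N).
It fails at once if another thing on the shelf (a bystander) is moved by more than 20 mm (distance of any of seal_b, seal_c, seal_d, paste_jar, brush_pot, chisel, weight from where it was at the start of the episode above 0.02 m).
It also fails if it takes over 72 s, if anything falls off the work surface, if the arm or the gripper's body presses on something with over 40 N, if the wrist force passes 120 N, or if a joint passes its speed limit or range.

## Working session

There is one attempt and no reset: what is moved stays moved. The work goes in short steps, Python scripts to look and compute and a tool call to move; the robot and the scene stay as the last step left them, time stands still between calls to the robot, and variables do not carry over. Pictures are saved under pics/ and viewed, about 8 in all and at most 12, crops included, and the job is handed in when it is done.

Besides the shell and the picture viewer there is one more tool, called after "Call:" as name([rows], argument=value, ...), one row to a line, values as JSON. play_rows: Moves the arm, as the interface text tells. Its arguments: {"type":"object","properties":{"moves":{"type":"array"},"squeeze":{"type":"number"}},"required":["moves"]}

```bash
mkdir -p pics; ls; python3 - <<'E'
from rig import *
import cv2,numpy as np
print(sense())
for n in("side","top"):
    f=grab_frame(n); cv2.imwrite(f"pics/{n}0.png",f["pixels"][:,:,::-1])
    np.savez(f"pics/{n}0.npz",**f)
    R=np.array(f["R"]);print(n,f["intrinsics"],f["distortion"],R,f["t"],-R.T@np.array(f["t"]))
E
```

```text
pics
{'clock': 0.0, 'qpos': array([-1.32340070e+00,  3.53644401e-01,  1.63417404e+00,  2.26651896e-06,
        1.15515501e+00, -2.42726866e-03]), 'qvel': array([-1.04725566e-03,  7.53630787e-04, -1.02987961e-04, -2.61138942e-04,
        5.99610859e-05, -8.38552964e-04]), 'joint_efforts': array([-7.49722996e-03, -6.05253839e+01, -3.42063832e+01, -2.55535442e-04,
        9.46454820e-03,  2.02545078e-05]), 'eef_pos': array([ 154.38579492, -605.13209254,  230.54693033]), 'tcp_rot': array([-3.14021187e+00, -5.42382687e-06,  2.49821973e-01]), 'contact_force': array([-0.44116251,  0.16882652,  0.18802177]), 'wrist_torque': array([ 0.00976071,  0.00127798, -0.0329616 ]), 'opening': 1.0008695634116658}
side [[481.10859197   0.         319.05530327]
 [  0.         481.10859197 198.86952083]
 [  0.           0.           1.        ]] [0.00736598 0.         0.         0.         0.        ] [[-9.99907082e-01  9.59316055e-03 -9.68501318e-03]
 [ 1.36281734e-02  6.86901282e-01 -7.26622943e-01]
 [-3.17962578e-04 -7.26687415e-01 -6.86968194e-01]] [555.3260853  216.12670574 947.31999873] [552.63028537 534.62047778 813.1996719 ]
top [[520.62197915   0.         316.27006012]
 [  0.         520.62197915 203.56676674]
 [  0.           0.           1.        ]] [-0.03902466  0.          0.          0.          0.        ] [[-0.13670171 -0.99059703 -0.00549236]
 [-0.96420842  0.13432758 -0.22860059]
 [ 0.22718884 -0.02595431 -0.9735048 ]] [-127.37406298  617.02106137 1187.17031616] [ 307.81280078 -178.24712019 1296.06780127]
```

View pics/side0.png

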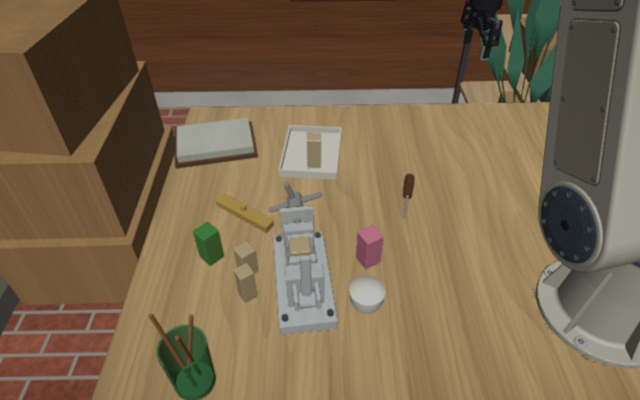

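View pics/top0.png

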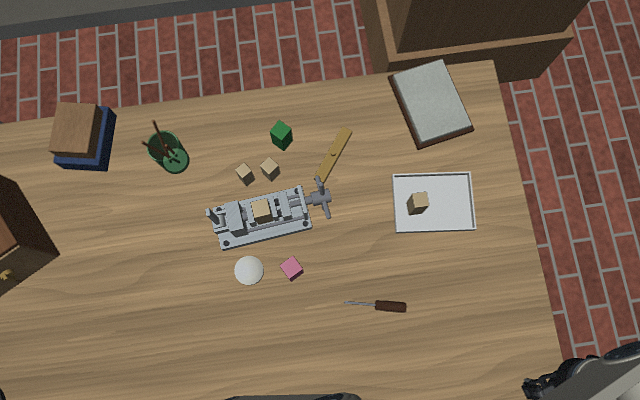

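The side view shows the vise at about (302,265), with the lever towards the viewer at (306,280) and the nut at (294,200). The seal between the jaws is at (300,245). In the top view the vise is at (265,217) and the nut at (320,198). The tan look-alikes at side (246,258) and (245,283), and the one in the tray at (314,150), are bystanders. The green and pink blocks are not meant either.

```bash
cat > h.py <<'E'
import numpy as np,cv2
from rig import *
def ray(f,uv):
    p=cv2.undistortPoints(np.array([[uv]],float),np.array(f["intrinsics"],float),np.array(f["distortion"],float))[0,0]
    R=np.array(f["R"]);return -R.T@np.array(f["t"]),R.T@np.array([p[0],p[1],1])
def onz(f,uv,z):
    c,d=ray(f,uv);return c+d*(z-c[2])/d[2]
def proj(f,X):
    r=cv2.projectPoints(np.array(X,float).reshape(-1,1,3),cv2.Rodrigues(np.array(f["R"]))[0],np.array(f["t"],float),np.array(f["intrinsics"],float),np.array(f["distortion"],float))[0]
    return r[:,0]
def tri(fa,ua,fb,ub):
    a,d=ray(fa,ua);b,e=ray(fb,ub);s=np.linalg.lstsq(np.c_[d,-e],b-a,rcond=None)[0]
    p,q=a+d*s[0],b+e*s[1];return (p+q)/2,np.linalg.norm(p-q)
def crop(f,x0,y0,x1,y1,k,name):
    im=np.ascontiguousarray(f["pixels"][y0:y1,x0:x1,::-1]);cv2.imwrite(name,cv2.resize(im,None,fx=k,fy=k,interpolation=cv2.INTER_CUBIC))
E
python3 - <<'E'
from h import *
s=np.load("pics/side0.npz");t=np.load("pics/top0.npz")
a=s["pixels"][175:340,240:360,::-1];b=t["pixels"][165:260,195:345,::-1]
A=cv2.resize(a,None,fx=3.5,fy=3.5,interpolation=cv2.INTER_CUBIC)
B=cv2.resize(b,None,fx=2.5,fy=2.5,interpolation=cv2.INTER_CUBIC)
C=np.zeros((600,800,3),np.uint8);C[:A.shape[0],:A.shape[1]]=A;C[:B.shape[0],425:425+B.shape[1]]=B
cv2.imwrite("pics/crop1.png",C)
E
```

```text
(no output)
```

View pics/crop1.png

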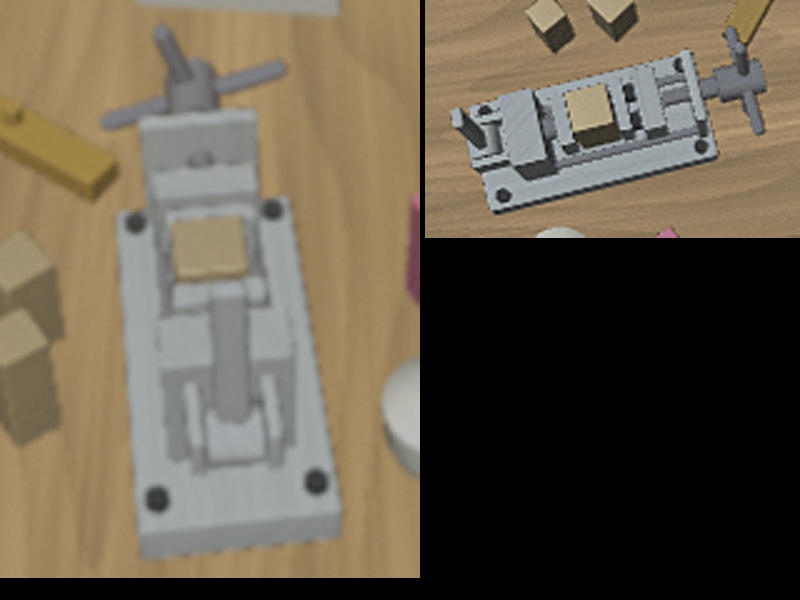

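```bash
python3 - <<'E'
from h import *
from scipy.optimize import least_squares
s=np.load("pics/side0.npz");t=np.load("pics/top0.npz")
S=lambda u,v:(240+u/3.5,175+v/3.5);T=lambda u,v:(195+(u-425)/2.5,165+v/2.5)
L=[((55,122),onz(s,S(140,535),30)),((-55,122),onz(s,S(340,517),30)),((55,-110),onz(s,S(118,212),30)),((-55,-110),onz(s,S(288,200),30)),
((-55,-110),onz(t,T(716,154),30)),((55,-110),onz(t,T(690,52),30)),((-55,122),onz(t,T(493,208),30))]
for l,p in L: print(l,p.round(1))
def w(q,l): c,n=np.cos(q[2]),np.sin(q[2]);return np.array([q[0]+c*l[0]-n*l[1],q[1]+n*l[0]+c*l[1]])
r=least_squares(lambda q:np.concatenate([w(q,l)-p[:2] for l,p in L]),[560,0,0]);q=r.x
print(q,r.fun.reshape(-1,2).round(1))
for n,l,z in(("nut",(0,-150),85),("pivot",(0,105),85),("levtip",(0,105),205),("seal",(0,0),115),("lev open grip",(0,200),85)): 
    X=np.r_[w(q,l),z];print(n,X.round(1),proj(s,X).round(1),proj(t,X).round(1))
print("levtip",tri(s,S(228,287),t,T(458,111)),"spoke up tip",tri(s,S(161,30),t,T(734,32)))
print("spoke ends",tri(s,S(105,121),t,T(738,35)),tri(s,S(284,67),t,T(758,131)))
print("seal top",[onz(t,T(*u),115).round(1) for u in((590,100),)],[onz(s,S(209,245),115).round(1)])
for n,uv,z in(("b",(245,268/1),80),("c",(246,245),70),("pink",(368,232),60),("jar",(367,285),48),("pot",(187,345),120)): print(n,onz(s,uv,z).round())
for n,uv,z in(("b",(244,172),80),("c",(269,166),70),("pink",(291,266),60),("jar",(249,268),48),("weightend",(319,180),34),("weightfar",(349,128),34)): print(n,onz(t,uv,z).round())
E
```

```text
(55, 122) [627.7  51.5  30. ]
(-55, 122) [521.8  42.3  30. ]
(55, -110) [ 652.9 -178.6   30. ]
(-55, -110) [ 546.2 -186.8   30. ]
(-55, -110) [ 547.  -192.1   30. ]
(55, -110) [ 654.1 -180.2   30. ]
(-55, 122) [523.6  32.1  30. ]
[ 5.88598832e+02 -7.60456558e+01  1.06682490e-01] [[ 2.6 -0.4]
 [-0.9 -2.9]
 [ 2.1 -1. ]
 [-0.5 -4.5]
 [-1.4  0.8]
 [ 0.9  0.6]
 [-2.7  7.3]]
nut [ 604.6 -225.2   85. ] [[295.2 202.5]] [[321.5 197.1]]
pivot [577.4  28.4  85. ] [[306.5 299.6]] [[217.4 222.4]]
levtip [577.4  28.4 205. ] [[304.5 256.8]] [[206.8 211.6]]
seal [588.6 -76.  115. ] [[300.8 244.9]] [[259.1 209.1]]
lev open grip [567.3 122.8  85. ] [[312.1 347.3]] [[178.2 231.9]]
levtip (array([579.35110819,  25.82982035, 202.63103706]), np.float64(5.9613187082177275)) spoke up tip (array([ 627.9313694 , -221.24841614,  147.09926342]), np.float64(14.45999887989278))
spoke ends (array([ 659.58941131, -229.73431964,   58.78835051]), np.float64(5.159479160269459)) (array([ 548.61903057, -232.98363246,  102.01552278]), np.float64(2.087164483000043))
seal top [array([597.8, -81.6, 115. ])] [array([590.7, -75.8, 115. ])]
b [697. -50.  80.]
c [ 703. -117.   70.]
pink [ 449. -158.   60.]
jar [461. -29.  48.]
pot [766. 135. 120.]
b [694. -47.  80.]
c [ 704. -109.   70.]
pink [ 454. -131.   60.]
jar [464. -30.  48.]
weightend [ 662. -227.   34.]
weightfar [ 789. -323.   34.]
```

The vise is at about (589,-76) with yaw 0.107 rad. The lever stands upright over (577,28), and the triangulated tip, z 203 against 205 expected, agrees. The nut centre is at about (605,-225,85) with the nut at about +0.3 rad. First I go above the lever with the tool's y along the vise's x.

Call:
play_rows([
  [[0,0,-0.006],[0,0,-0.143],100],
  [[0,0,-0.006],[0,0,-0.143],100],
  [[0,0,-0.006],[0,0,-0.143],100],
  [[0,0,-0.006],[0,0,-0.143],100],
  [[0,0,-0.006],[0,0,-0.143],100],
  [[0,0,-0.006],[0,0,-0.143],100],
  [[0,0,-0.006],[0,0,-0.143],100],
  [[0,0,-0.006],[0,0,-0.143],100],
  [[0,0,-0.006],[0,0,-0.143],100],
  [[0,0,-0.006],[0,0,-0.14],100],
])

```text
clock: 1.1
eef_pos: [154.5, -605.4, 291.1]
tcp_rot: [-3.141, -0.001, 1.683]
contact_force: [0.4, 0.4, 0.3]
opening: 1.0
```

Call:
play_rows([
  [[0.0292,0.0244,0],[0,0,0],60],
  [[0.0292,0.0244,0],[0,0,0],60],
  [[0.0292,0.0244,0],[0,0,0],60],
  [[0.0292,0.0244,0],[0,0,0],60],
  [[0.0292,0.0244,0],[0,0,0],60],
  [[0.0292,0.0244,0],[0,0,0],60],
  [[0.0292,0.0244,0],[0,0,0],60],
  [[0.0292,0.0244,0],[0,0,0],60],
  [[0.0292,0.0244,0],[0,0,0],60],
  [[0.0292,0.0244,0],[0,0,0],60],
  [[0.0292,0.0244,0],[0,0,0],60],
  [[0.0292,0.0244,0],[0,0,0],60],
  [[0.0292,0.0244,0],[0,0,0],60],
  [[0.0292,0.0244,0],[0,0,0],60],
  [[0.0292,0.0244,0],[0,0,0],60],
  [[0.0292,0.0244,0],[0,0,0],60],
  [[0.0292,0.0244,0],[0,0,0],60],
  [[0.0292,0.0244,0],[0,0,0],60],
  [[0.0292,0.0244,0],[0,0,0],60],
  [[0.0292,0.0244,0],[0,0,0],60],
])

```text
clock: 3.1
eef_pos: [578.4, 28.2, 291.0]
tcp_rot: [-3.141, 0.0, 1.677]
contact_force: [1.2, -0.4, -0.1]
opening: 0.604
```

```bash
python3 - <<'E'
from h import *
s=grab_frame("side");t=grab_frame("top")
a=s["pixels"][175:345,230:380,::-1];b=t["pixels"][140:260,170:345,::-1]
A=cv2.resize(a,None,fx=2.7,fy=2.7,interpolation=cv2.INTER_CUBIC);B=cv2.resize(b,None,fx=2.2,fy=2.2,interpolation=cv2.INTER_CUBIC)
C=np.zeros((470,800,3),np.uint8);C[:A.shape[0],:A.shape[1]]=A;C[:B.shape[0],410:410+B.shape[1]]=B
cv2.imwrite("pics/c2.png",C)
E
```

```text
(no output)
```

View pics/c2.png

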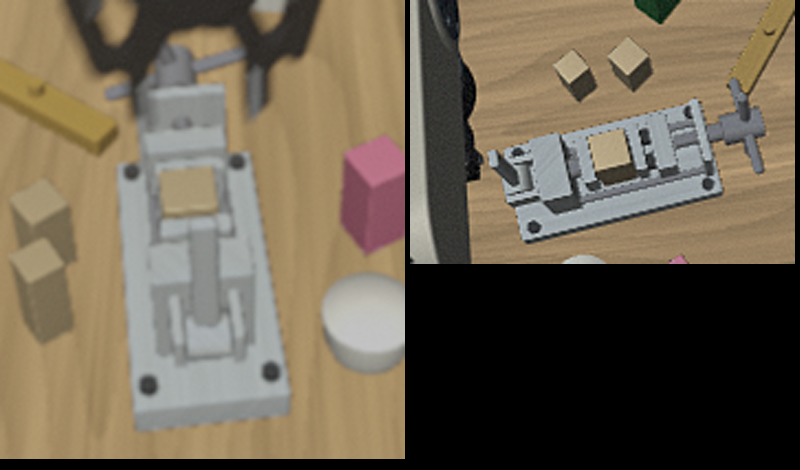

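The picture shows the fingers at crop x of about 147 and 260, centred on the lever top at x of about 205. I descend to TCP z 161 and pinch.

Call:
play_rows([
  [[0,0,0.016],[0,0,0],60],
  [[0,0,0.018],[0,0,0],60],
  [[0,0,0.018],[0,0,0],60],
  [[0,0,0.018],[0,0,0],60],
  [[0,0,0.018],[0,0,0],60],
  [[0,0,0.018],[0,0,0],60],
  [[0,0,0.012],[0,0,0],60],
  [[0,0,0.012],[0,0,0],50],
  [[0,0,0],[0,0,0],40],
  [[0,0,0],[0,0,0],30],
  [[0,0,0],[0,0,0],20],
  [[0,0,0],[0,0,0],10],
  [[0,0,0],[0,0,0],0],
  [[0,0,0],[0,0,0],0],
], squeeze=25)

```text
clock: 4.6
eef_pos: [577.5, 26.6, 162.0]
tcp_rot: [-3.141, 0.0, 1.677]
contact_force: [-5.3, -1.1, 4.4]
opening: 0.202
```

```bash
python3 -c "
import numpy as np
a=np.linspace(0,1.57,17);p=np.diff(.096*np.sin(a));q=np.diff(.096*(1-np.cos(a)))
print(', '.join(f'[[{x:.4f}, 0, {z:.4f}], [0, 0, 0], 0]' for x,z in zip(p,q)))"
```

```text
[[0.0094, 0, 0.0005], [0, 0, 0], 0], [[0.0093, 0, 0.0014], [0, 0, 0], 0], [[0.0091, 0, 0.0023], [0, 0, 0], 0], [[0.0089, 0, 0.0032], [0, 0, 0], 0], [[0.0085, 0, 0.0040], [0, 0, 0], 0], [[0.0081, 0, 0.0048], [0, 0, 0], 0], [[0.0076, 0, 0.0056], [0, 0, 0], 0], [[0.0070, 0, 0.0063], [0, 0, 0], 0], [[0.0063, 0, 0.0070], [0, 0, 0], 0], [[0.0056, 0, 0.0076], [0, 0, 0], 0], [[0.0048, 0, 0.0081], [0, 0, 0], 0], [[0.0040, 0, 0.0085], [0, 0, 0], 0], [[0.0032, 0, 0.0089], [0, 0, 0], 0], [[0.0023, 0, 0.0091], [0, 0, 0], 0], [[0.0014, 0, 0.0093], [0, 0, 0], 0], [[0.0005, 0, 0.0094], [0, 0, 0], 0]
```

Call:
play_rows([
  [[0.0094,0,0.0005],[0,0,0],0],
  [[0.0093,0,0.0014],[0,0,0],0],
  [[0.0091,0,0.0023],[0,0,0],0],
  [[0.0089,0,0.0032],[0,0,0],0],
  [[0.0085,0,0.004],[0,0,0],0],
  [[0.0081,0,0.0048],[0,0,0],0],
  [[0.0076,0,0.0056],[0,0,0],0],
  [[0.007,0,0.0063],[0,0,0],0],
])

```text
clock: 5.4
eef_pos: [570.0, 94.3, 133.6]
tcp_rot: [-3.14, 0.001, 1.677]
contact_force: [-5.5, -2.2, 4.0]
opening: 0.209
```

Call:
play_rows([
  [[0.0063,0,0.007],[0,0,0],0],
  [[0.0056,0,0.0076],[0,0,0],0],
  [[0.0048,0,0.0081],[0,0,0],0],
  [[0.004,0,0.0085],[0,0,0],0],
  [[0.0032,0,0.0089],[0,0,0],0],
  [[0.0023,0,0.0091],[0,0,0],0],
  [[0.0014,0,0.0093],[0,0,0],0],
  [[0.0005,0,0.0094],[0,0,0],0],
])

```text
clock: 6.2
eef_pos: [566.8, 122.9, 65.3]
tcp_rot: [-3.14, -0.001, 1.677]
contact_force: [-6.4, 2.1, 2.6]
opening: 0.206
```

Call:
play_rows([
  [[0,0,0],[0,0,0],25],
  [[0,0,0],[0,0,0],40],
  [[0,0,0],[0,0,0],55],
  [[0,0,-0.015],[0,0,0],55],
  [[0,0,-0.035],[0,0,0],55],
  [[0,0,-0.04],[0,0,0],55],
  [[0,0,-0.045],[0,0,0],55],
  [[0,0,-0.04],[0,0,0],55],
  [[-0.0389,-0.0022,0],[0,0,0],55],
  [[-0.0389,-0.0022,0],[0,0,0],0],
  [[-0.0389,-0.0022,0],[0,0,0],0],
  [[-0.0389,-0.0022,0],[0,0,0],0],
  [[-0.0389,-0.0022,0],[0,0,0],0],
  [[-0.0389,-0.0022,0],[0,0,0],0],
  [[-0.0389,-0.0022,0],[0,0,0],0],
  [[-0.0389,-0.0022,0],[0,0,0],0],
  [[-0.0389,-0.0022,0],[0,0,0],0],
])

```text
clock: 7.9
eef_pos: [585.2, -229.9, 242.2]
tcp_rot: [3.14, 0.001, 1.677]
contact_force: [0.9, -0.0, -0.5]
opening: 0.002
```

Call:
play_rows([
  [[0,0,0],[0,0,-0.143],0],
  [[0,0,0],[0,0,-0.143],0],
  [[0,0,0],[0,0,-0.143],0],
  [[0,0,0],[0,0,-0.143],0],
  [[0,0,0],[0,0,-0.143],0],
  [[0,0,0],[0,0,-0.143],0],
  [[0,0,0],[0,0,-0.143],0],
  [[0,0,0],[0,0,-0.143],0],
  [[0,0,0],[0,0,-0.143],0],
  [[0,0,0],[0,0,-0.143],0],
  [[0,0,0],[0,0,-0.14],0],
  [[0,0,0],[0,0,0],0],
])

```text
clock: 9.1
eef_pos: [585.4, -228.2, 241.9]
tcp_rot: [-3.141, 0.002, -3.034]
contact_force: [1.2, -0.3, 0.3]
opening: 0.002
```

```bash
python3 - <<'E'
from h import *
s=grab_frame("side");t=grab_frame("top")
st=sense();print(st["eef_pos"],st["tcp_rot"],st["contact_force"],st["qpos"])
a=s["pixels"][165:365,230:380,::-1];b=t["pixels"][150:260,160:345,::-1]
A=cv2.resize(a,None,fx=2.6,fy=2.6,interpolation=cv2.INTER_CUBIC);B=cv2.resize(b,None,fx=2.15,fy=2.15,interpolation=cv2.INTER_CUBIC)
C=np.zeros((530,800,3),np.uint8);C[:A.shape[0],:A.shape[1]]=A;C[:B.shape[0],400:400+B.shape[1]]=B
cv2.imwrite("pics/c3.png",C)
E
```

```text
[ 585.3145575  -228.15086905  241.44236559] [-3.14099161e+00  1.17068505e-03 -3.04068178e+00] [ 0.27829014 -0.10551042  0.78459756] [-3.74063643e-01  3.48198235e-01  1.61681367e+00  9.34616535e-07
  1.17526479e+00 -2.04577086e+00]
```

View pics/c3.png

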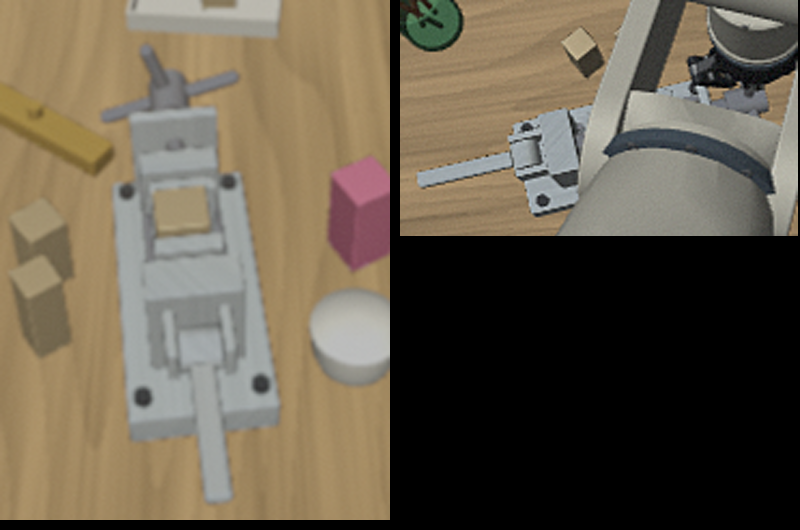

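The crop shows the lever lying level and open (end at crop (218,495)), the seal unmoved at (182,210) and the nut with its upper spoke leaning to +x. Next I measure the nut angle on its plane while lowering beside the upper spoke (the tool's -x is the vise's +x).

```bash
python3 - <<'E'
from h import *
s=np.load("pics/side0.npz")
v=np.array([.9943,.1065,0]);u=np.array([-.1065,.9943,0]);c0=np.array([604.6,-225.2,85])
for n,p in(("up",(147,50)),("+x",(105,115)),("-x",(237,77)),("hub",(168,92))):
    c,d=ray(s,(230+p[0]/2.6,165+p[1]/2.6));k=((c0-c)@u)/(d@u);X=c+d*k-c0;x,z=X@v,X[2];print(n,x.round(1),z.round(1),np.arctan2(x,z).round(3))
E
```

```text
up 15.9 55.2 0.28
+x 55.3 -13.9 1.816
-x -57.3 16.8 -1.286
hub 1.0 6.5 0.149
```

Call:
play_rows([
  [[0,0,0.025],[0,0,0],0],
  [[0,0,0.025],[0,0,0],0],
  [[0,0,0.025],[0,0,0],0],
  [[0,0,0.02],[0,0,0],0],
  [[0,0,0.012],[0,0,0],0],
  [[0,0,0],[0,0,0],0],
])

```text
clock: 9.8
eef_pos: [584.3, -227.7, 132.0]
tcp_rot: [3.14, -0.002, -3.038]
contact_force: [0.5, -0.5, 0.3]
opening: -0.002
```

```bash
cat > arc.py <<'E'
import numpy as np,sys
a,b,n,r=map(float,sys.argv[1:5]);n=int(n)
def C(t): return np.array([r*np.sin(t)-6*np.cos(t),r*np.cos(t)+6*np.sin(t)])
t=np.linspace(a,b,n+1);P=np.array([C(x) for x in t]);D=np.diff(P,axis=0)/1000
for i in range(n): print(f'{t[i+1]:.2f} TCP({P[i+1,0]-11:.1f},{P[i+1,1]+85:.1f}) [[{-D[i,0]:.4f}, 0, {-D[i,1]:.4f}], [0, 0, 0], 0]')
E
python3 arc.py .28 1.6 33 50; cat > tq.py <<'E'
import numpy as np
from rig import *
s=sense();v=np.array([.9943,.1065,0]);e=s["eef_pos"]-np.array([604.6,-225.2,85]);F=-s["contact_force"]
x,z=e@v+11,e[2];fx,fz=F@v,F[2]
print("t",s["clock"],"corner",round(x,1),round(z,1),"r",round(np.hypot(x,z),1),"theta",round(np.arctan2(x,z)+np.arcsin(6/np.hypot(x,z)),3),"F",round(fx,2),round(fz,2),"tau",round((z*fx-x*fz)/1000,3))
E
```

```text
0.32 TCP(-1.0,134.3) [[-0.0020, 0, 0.0004], [0, 0, 0], 0]
0.36 TCP(1.0,133.9) [[-0.0020, 0, 0.0004], [0, 0, 0], 0]
0.40 TCP(2.9,133.4) [[-0.0019, 0, 0.0005], [0, 0, 0], 0]
0.44 TCP(4.9,132.8) [[-0.0019, 0, 0.0006], [0, 0, 0], 0]
0.48 TCP(6.8,132.1) [[-0.0019, 0, 0.0007], [0, 0, 0], 0]
0.52 TCP(8.6,131.4) [[-0.0019, 0, 0.0007], [0, 0, 0], 0]
0.56 TCP(10.5,130.5) [[-0.0018, 0, 0.0008], [0, 0, 0], 0]
0.60 TCP(12.3,129.7) [[-0.0018, 0, 0.0009], [0, 0, 0], 0]
0.64 TCP(14.0,128.7) [[-0.0018, 0, 0.0010], [0, 0, 0], 0]
0.68 TCP(15.8,127.7) [[-0.0017, 0, 0.0010], [0, 0, 0], 0]
0.72 TCP(17.5,126.5) [[-0.0017, 0, 0.0011], [0, 0, 0], 0]
0.76 TCP(19.1,125.4) [[-0.0016, 0, 0.0012], [0, 0, 0], 0]
0.80 TCP(20.7,124.1) [[-0.0016, 0, 0.0012], [0, 0, 0], 0]
0.84 TCP(22.2,122.8) [[-0.0015, 0, 0.0013], [0, 0, 0], 0]
0.88 TCP(23.7,121.5) [[-0.0015, 0, 0.0014], [0, 0, 0], 0]
0.92 TCP(25.1,120.1) [[-0.0014, 0, 0.0014], [0, 0, 0], 0]
0.96 TCP(26.5,118.6) [[-0.0014, 0, 0.0015], [0, 0, 0], 0]
1.00 TCP(27.8,117.1) [[-0.0013, 0, 0.0015], [0, 0, 0], 0]
1.04 TCP(29.1,115.5) [[-0.0013, 0, 0.0016], [0, 0, 0], 0]
1.08 TCP(30.3,113.9) [[-0.0012, 0, 0.0016], [0, 0, 0], 0]
1.12 TCP(31.4,112.2) [[-0.0011, 0, 0.0017], [0, 0, 0], 0]
1.16 TCP(32.4,110.5) [[-0.0011, 0, 0.0017], [0, 0, 0], 0]
1.20 TCP(33.4,108.7) [[-0.0010, 0, 0.0018], [0, 0, 0], 0]
1.24 TCP(34.3,106.9) [[-0.0009, 0, 0.0018], [0, 0, 0], 0]
1.28 TCP(35.2,105.1) [[-0.0008, 0, 0.0018], [0, 0, 0], 0]
1.32 TCP(35.9,103.2) [[-0.0008, 0, 0.0019], [0, 0, 0], 0]
1.36 TCP(36.6,101.3) [[-0.0007, 0, 0.0019], [0, 0, 0], 0]
1.40 TCP(37.3,99.4) [[-0.0006, 0, 0.0019], [0, 0, 0], 0]
1.44 TCP(37.8,97.5) [[-0.0005, 0, 0.0019], [0, 0, 0], 0]
1.48 TCP(38.3,95.5) [[-0.0005, 0, 0.0020], [0, 0, 0], 0]
1.52 TCP(38.6,93.5) [[-0.0004, 0, 0.0020], [0, 0, 0], 0]
1.56 TCP(38.9,91.5) [[-0.0003, 0, 0.0020], [0, 0, 0], 0]
1.60 TCP(39.2,89.5) [[-0.0002, 0, 0.0020], [0, 0, 0], 0]
```

Call:
play_rows([
  [[-0.005,0,0],[0,0,0],0],
  [[-0.005,0,0],[0,0,0],0],
  [[-0.004,0,0],[0,0,0],0],
  [[-0.002,0,0],[0,0,0],0],
  [[-0.001,0,0],[0,0,0],0],
])

```text
clock: 10.3
eef_pos: [602.6, -226.2, 133.7]
tcp_rot: [-3.141, 0.001, -3.036]
contact_force: [-0.6, -0.1, -0.5]
opening: -0.0
```

```bash
python3 tq.py
```

```text
t 10.3 corner 8.9 48.7 r 49.5 theta 0.302 F 0.62 0.46 tau 0.026
```

Not yet in contact, or only just. I push along the arc in 0.12 rad portions and read the torque after each.

Call:
play_rows([
  [[-0.002,0,0.0004],[0,0,0],0],
  [[-0.002,0,0.0004],[0,0,0],0],
])

```text
clock: 10.5
eef_pos: [605.0, -225.9, 132.5]
tcp_rot: [3.141, -0.002, -3.036]
contact_force: [-6.6, -1.5, 6.9]
opening: -0.0
```

Call:
play_rows([
  [[-0.0019,0,0.0005],[0,0,0],0],
  [[-0.0019,0,0.0006],[0,0,0],0],
])

```text
clock: 10.7
eef_pos: [608.5, -225.6, 131.6]
tcp_rot: [3.141, -0.003, -3.036]
contact_force: [-7.0, -0.4, 6.6]
opening: 0.001
```

```bash
python3 tq.py
```

```text
t 10.7 corner 14.9 46.6 r 49.0 theta 0.432 F 7.04 -6.57 tau 0.426
```

Call:
play_rows([
  [[-0.0019,0,0.0007],[0,0,0],0],
  [[-0.0019,0,0.0007],[0,0,0],0],
])

```text
clock: 10.9
eef_pos: [612.2, -225.2, 130.2]
tcp_rot: [3.141, -0.003, -3.036]
contact_force: [-7.6, -0.5, 7.0]
opening: -0.002
```

```bash
python3 tq.py
```

```text
t 10.9 corner 18.6 45.2 r 48.9 theta 0.513 F 7.61 -7.0 tau 0.474
```

Call:
play_rows([
  [[-0.0018,0,0.0008],[0,0,0],0],
  [[-0.0018,0,0.0009],[0,0,0],0],
])

```text
clock: 11.1
eef_pos: [616.1, -224.8, 128.7]
tcp_rot: [3.141, -0.002, -3.036]
contact_force: [-6.6, 0.2, 7.9]
opening: -0.003
```

```bash
python3 tq.py
```

```text
t 11.1 corner 22.4 43.7 r 49.1 theta 0.597 F 6.57 -7.91 tau 0.464
```

Call:
play_rows([
  [[-0.0018,0,0.001],[0,0,0],0],
  [[-0.0017,0,0.001],[0,0,0],0],
])

```text
clock: 11.3
eef_pos: [619.8, -224.4, 126.8]
tcp_rot: [3.141, -0.002, -3.037]
contact_force: [-6.3, -0.2, 7.8]
opening: 0.005
```

```bash
python3 tq.py
```

```text
t 11.3 corner 26.2 41.8 r 49.4 theta 0.682 F 6.28 -7.8 tau 0.467
```

Call:
play_rows([
  [[-0.0017,0,0.0011],[0,0,0],0],
  [[-0.0016,0,0.0012],[0,0,0],0],
])

```text
clock: 11.5
eef_pos: [623.3, -224.0, 124.6]
tcp_rot: [3.141, -0.001, -3.037]
contact_force: [-5.5, 1.1, 8.4]
opening: 0.001
```

```bash
python3 tq.py
```

```text
t 11.5 corner 29.7 39.6 r 49.6 theta 0.765 F 5.38 -8.39 tau 0.463
```

Torque is flat at 0.465, so this is still slack.

Call:
play_rows([
  [[-0.0016,0,0.0012],[0,0,0],0],
  [[-0.0015,0,0.0013],[0,0,0],0],
])

```text
clock: 11.7
eef_pos: [626.6, -223.7, 122.2]
tcp_rot: [3.141, -0.001, -3.036]
contact_force: [-5.2, 0.7, 8.3]
opening: 0.0
```

```bash
python3 tq.py
```

```text
t 11.7 corner 33.0 37.2 r 49.8 theta 0.847 F 5.11 -8.28 tau 0.464
```

Call:
play_rows([
  [[-0.0015,0,0.0014],[0,0,0],0],
  [[-0.0014,0,0.0014],[0,0,0],0],
])

```text
clock: 11.9
eef_pos: [629.7, -223.3, 119.6]
tcp_rot: [3.142, -0.0, -3.037]
contact_force: [-4.7, 1.1, 8.2]
opening: -0.002
```

```bash
python3 tq.py
```

```text
t 11.9 corner 36.2 34.6 r 50.0 theta 0.928 F 4.53 -8.24 tau 0.455
```

Call:
play_rows([
  [[-0.0014,0,0.0015],[0,0,0],0],
  [[-0.0013,0,0.0015],[0,0,0],0],
])

```text
clock: 12.1
eef_pos: [632.6, -223.0, 116.6]
tcp_rot: [-3.142, -0.0, -3.037]
contact_force: [-4.0, 1.2, 9.6]
opening: 0.004
```

```bash
python3 tq.py
```

```text
t 12.1 corner 39.0 31.6 r 50.3 theta 1.01 F 3.87 -9.62 tau 0.498
```

Call:
play_rows([
  [[-0.0013,0,0.0016],[0,0,0],0],
  [[-0.0012,0,0.0016],[0,0,0],0],
])

```text
clock: 12.3
eef_pos: [635.2, -222.8, 113.5]
tcp_rot: [-3.142, 0.0, -3.036]
contact_force: [-3.6, 0.8, 9.5]
opening: 0.001
```

```bash
python3 tq.py
```

```text
t 12.3 corner 41.7 28.5 r 50.5 theta 1.09 F 3.54 -9.53 tau 0.498
```

Call:
play_rows([
  [[-0.0011,0,0.0017],[0,0,0],0],
])

```text
clock: 12.4
eef_pos: [636.4, -222.6, 111.9]
tcp_rot: [-3.142, 0.0, -3.036]
contact_force: [-3.0, 1.0, 8.6]
opening: 0.002
```

```bash
python3 tq.py
```

```text
t 12.4 corner 42.9 26.9 r 50.6 theta 1.13 F 2.84 -8.64 tau 0.447
```

Call:
play_rows([
  [[-0.0011,0,0.0017],[0,0,0],0],
])

```text
clock: 12.5
eef_pos: [637.5, -222.5, 110.2]
tcp_rot: [-3.142, 0.001, -3.036]
contact_force: [-3.2, 2.6, 8.9]
opening: -0.001
```

```bash
python3 tq.py
```

```text
t 12.5 corner 44.0 25.2 r 50.7 theta 1.17 F 2.93 -8.89 tau 0.465
```

Only noise, so still slack at 1.17. I continue.

Call:
play_rows([
  [[-0.001,0,0.0018],[0,0,0],0],
  [[-0.0009,0,0.0018],[0,0,0],0],
])

```text
clock: 12.7
eef_pos: [639.5, -222.4, 106.7]
tcp_rot: [-3.141, 0.001, -3.036]
contact_force: [-3.7, 1.8, 11.3]
opening: -0.003
```

```bash
python3 tq.py
```

```text
t 12.7 corner 46.0 21.7 r 50.9 theta 1.249 F 3.46 -11.28 tau 0.594
```

Call:
play_rows([
  [[-0.0008,0,0.0018],[0,0,0],0],
  [[-0.0008,0,0.0019],[0,0,0],0],
])

```text
clock: 12.9
eef_pos: [641.2, -222.2, 103.1]
tcp_rot: [-3.141, 0.001, -3.037]
contact_force: [-3.0, 2.2, 11.4]
opening: 0.001
```

```bash
python3 tq.py
```

```text
t 12.9 corner 47.7 18.1 r 51.1 theta 1.325 F 2.78 -11.41 tau 0.595
```

Call:
play_rows([
  [[-0.0004,0,0.001],[0,0,0],0],
])

```text
clock: 13.0
eef_pos: [641.7, -222.1, 102.1]
tcp_rot: [-3.141, 0.001, -3.036]
contact_force: [-3.9, 0.7, 12.1]
opening: -0.002
```

```bash
python3 tq.py
```

```text
t 13.0 corner 48.2 17.1 r 51.1 theta 1.347 F 3.85 -12.06 tau 0.647
```

Call:
play_rows([
  [[-0.0003,0,0.0009],[0,0,0],0],
])

```text
clock: 13.1
eef_pos: [641.9, -222.1, 101.3]
tcp_rot: [-3.141, 0.001, -3.037]
contact_force: [-3.2, 1.3, 11.9]
opening: -0.001
```

```bash
python3 tq.py
```

```text
t 13.1 corner 48.4 16.3 r 51.1 theta 1.364 F 3.07 -11.91 tau 0.627
```

Torque rose from 0.464 to about 0.635 N m, so the nip is about 34 N. The angle travelled since touch, about 0.27 rad, gives about 33 N, and the two agree. I stop tightening, retreat upward and return above the lever.

Call:
play_rows([
  [[0,0,-0.01],[0,0,0],0],
  [[0,0,-0.03],[0,0,0],0],
  [[0,0,-0.04],[0,0,0],0],
  [[0,0,-0.04],[0,0,0],0],
  [[0,0,-0.02],[0,0,0],0],
  [[0,0,0],[0,0,0.143],0],
  [[0,0,0],[0,0,0.143],0],
  [[0,0,0],[0,0,0.143],0],
  [[0,0,0],[0,0,0.143],0],
  [[0,0,0],[0,0,0.143],0],
  [[0,0,0],[0,0,0.143],0],
  [[0,0,0],[0,0,0.143],0],
  [[0,0,0],[0,0,0.143],0],
  [[0,0,0],[0,0,0.143],0],
  [[0,0,0],[0,0,0.143],0],
  [[0,0,0],[0,0,0.14],0],
  [[0,0,0],[0,0,0],0],
])

```text
clock: 14.8
eef_pos: [641.5, -222.1, 240.1]
tcp_rot: [3.141, 0.0, 1.675]
contact_force: [-0.7, -0.6, 0.0]
opening: -0.003
```

Call:
play_rows([
  [[0.039,-0.0042,0],[0,0,0],55],
  [[0.039,-0.0042,0],[0,0,0],55],
  [[0.039,-0.0042,0],[0,0,0],55],
  [[0.039,-0.0042,0],[0,0,0],55],
  [[0.039,-0.0042,0],[0,0,0],55],
  [[0.039,-0.0042,0],[0,0,0],55],
  [[0.039,-0.0042,0],[0,0,0],55],
  [[0.039,-0.0042,0],[0,0,0],55],
  [[0.039,-0.0042,0],[0,0,0],55],
  [[0,0,0],[0,0,0],55],
  [[0,0,0],[0,0,0],55],
])

```text
clock: 15.9
eef_pos: [566.7, 123.5, 240.1]
tcp_rot: [3.141, 0.0, 1.682]
contact_force: [0.7, -0.4, 0.6]
opening: 0.548
```

Call:
play_rows([
  [[0,0,0.035],[0,0,0],55],
  [[0,0,0.04],[0,0,0],55],
  [[0,0,0.04],[0,0,0],55],
  [[0,0,0.03],[0,0,0],55],
  [[0,0,0.02],[0,0,0],55],
  [[0,0,0.009],[0,0,0],55],
  [[0,0,0],[0,0,0],40],
  [[0,0,0],[0,0,0],30],
  [[0,0,0],[0,0,0],20],
  [[0,0,0],[0,0,0],10],
  [[0,0,0],[0,0,0],0],
  [[0,0,0],[0,0,0],0],
], squeeze=25)

```text
clock: 17.1
eef_pos: [566.8, 122.7, 66.4]
tcp_rot: [3.141, 0.0, 1.677]
contact_force: [-2.6, -4.0, 1.8]
opening: 0.208
```

The lever is gripped. I play the arc back in reverse, overdriving slightly at the end to seat it closed.

Call:
play_rows([
  [[-0.0005,0,-0.0094],[0,0,0],0],
  [[-0.0014,0,-0.0093],[0,0,0],0],
  [[-0.0023,0,-0.0091],[0,0,0],0],
  [[-0.0032,0,-0.0089],[0,0,0],0],
  [[-0.004,0,-0.0085],[0,0,0],0],
  [[-0.0048,0,-0.0081],[0,0,0],0],
  [[-0.0056,0,-0.0076],[0,0,0],0],
  [[-0.0063,0,-0.007],[0,0,0],0],
])

```text
clock: 17.9
eef_pos: [569.8, 94.8, 134.5]
tcp_rot: [3.141, -0.001, 1.677]
contact_force: [0.3, -0.4, -7.1]
opening: 0.202
```

Call:
play_rows([
  [[-0.007,0,-0.0063],[0,0,0],0],
  [[-0.0076,0,-0.0056],[0,0,0],0],
  [[-0.0081,0,-0.0048],[0,0,0],0],
  [[-0.0085,0,-0.004],[0,0,0],0],
  [[-0.0089,0,-0.0032],[0,0,0],0],
  [[-0.0091,0,-0.0023],[0,0,0],0],
  [[-0.0093,0,-0.0014],[0,0,0],0],
  [[-0.0094,0,-0.0005],[0,0,0],0],
])

```text
clock: 18.7
eef_pos: [577.3, 26.8, 162.3]
tcp_rot: [3.141, -0.0, 1.677]
contact_force: [-0.8, 5.2, -0.4]
opening: 0.205
```

Call:
play_rows([
  [[-0.002,0,0],[0,0,0],0],
  [[0,0,0],[0,0,0],0],
  [[0,0,0],[0,0,0],0],
])

```text
clock: 19.0
eef_pos: [577.6, 24.9, 162.3]
tcp_rot: [3.141, 0.001, 1.677]
contact_force: [-1.0, -1.2, 5.2]
opening: 0.208
```

Call:
play_rows([
  [[0,0,0],[0,0,0],25],
  [[0,0,0],[0,0,0],40],
  [[0,0,0],[0,0,0],55],
  [[0,0,-0.01],[0,0,0],55],
  [[0,0,-0.03],[0,0,0],55],
  [[0,0,-0.04],[0,0,0],55],
  [[0,0,-0.04],[0,0,0],55],
  [[0,0,-0.03],[0,0,0],55],
  [[0,0,0],[0,0,0],55],
  [[0,0,0],[0,0,0],55],
])

```text
clock: 20.0
eef_pos: [577.3, 25.6, 312.8]
tcp_rot: [3.14, 0.0, 1.677]
contact_force: [1.0, 0.3, -0.7]
opening: 0.553
```

```bash
python3 - <<'E'
from h import *
s=grab_frame("side");t=grab_frame("top");st=sense();print(st["eef_pos"],st["contact_force"])
a=s["pixels"][165:365,230:380,::-1];b=t["pixels"][150:260,160:345,::-1]
A=cv2.resize(a,None,fx=2.6,fy=2.6,interpolation=cv2.INTER_CUBIC);B=cv2.resize(b,None,fx=2.15,fy=2.15,interpolation=cv2.INTER_CUBIC)
C=np.zeros((530,800,3),np.uint8);C[:A.shape[0],:A.shape[1]]=A;C[:B.shape[0],400:400+B.shape[1]]=B
cv2.imwrite("pics/c4.png",C)
E
```

```text
[576.37245951  25.50342206 310.88014627] [ 0.64676444 -0.03973126 -0.22434232]
```

View pics/c4.png

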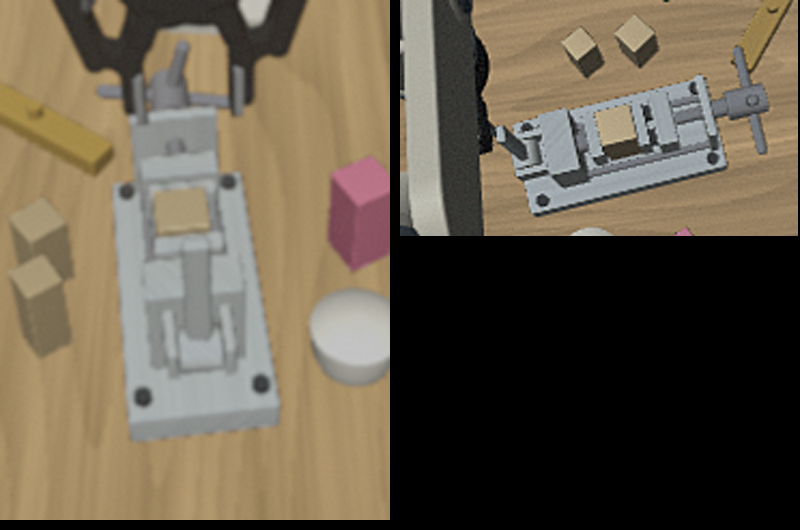

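The lever stands upright again, with its top at crop (197,245), and the seal is where it was. I check in one enlarged crop that the screw jaw really touches the seal, with its expected face drawn in.

```bash
python3 - <<'E'
from h import *
t=grab_frame("top");o=np.load("pics/top0.npz");q=(588.6,-76.05,.1067)
def W(x,y,z):c,n=np.cos(q[2]),np.sin(q[2]);return (q[0]+c*x-n*y,q[1]+n*x+c*y,z)
x0,y0,x1,y1,k=205,175,325,250,6
ims=[]
C=[]
for f in(o,t):
    im=cv2.resize(np.ascontiguousarray(f["pixels"][y0:y1,x0:x1,::-1]),None,fx=5,fy=4*5/4,interpolation=cv2.INTER_CUBIC)[80:330]
    C.append(im)
P=[W(x,y,107) for y in(-20,-34,20,34) for x in(-25,25)]
p=(proj(t,P)-[x0,y0])*5-[0,80]
for i in range(0,8,2): cv2.line(C[1],tuple(int(v) for v in p[i]),tuple(int(v) for v in p[i+1]),(0,0,255),1)
cv2.imwrite("pics/c5.png",np.vstack(C))
E
```

```text
(no output)
```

View pics/c5.png

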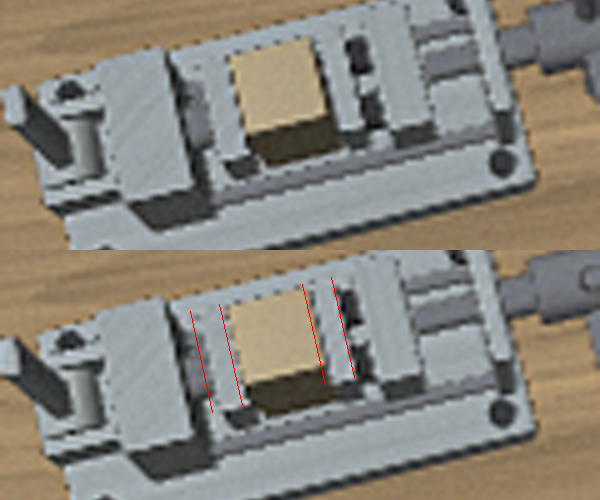

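The enlarged crop shows the screw jaw moved about 5 mm and now flush against the seal (jaw at x of about 318–345, seal edge at about 316), with the cam jaw against the other side. That fits the nut's travel. I hand in.

```bash
python3 -c "
from rig import *
print(sense()['contact_force']);print(sign_off())"
```

```text
[ 0.40280948  0.10776724 -0.30214943]
the job is handed in; nothing more can be done
None
```

I flipped the lever open and tightened the nut by about 1.08 rad, to about 1.36 rad. I then flipped the lever fully closed and lifted the gripper clear. The job was handed in at about 20 s of the 72 s.

- **Nip:** the turning torque rose from a steady 0.464 N m to about 0.635 N m, which gives roughly 34 N. The angle turned since touch, about 0.27 rad, gives about 33 N. With the lever closed that should be about 54 N, but I inferred this and did not measure it directly.
- **Noise:** single torque readings scattered by about 0.03 N m, or 6 N. Two early readings of 0.498 N m, at 1.01 and 1.09 rad, fell back to 0.447, so I took them as noise. The exact touch angle is therefore uncertain by about 0.05 rad.
- **Last pictures:** the lever stands upright and the seal is upright, in its place and flush between both jaws. The bystanders visible in the last crops had not moved; the chisel and the brush pot lay outside those crops, and the arm hid part of the view.
- **Contact:** the wrist force is about zero, so the robot touches nothing.

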